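# Half-dish light exposure: seat the dish, hold the sprung shutter half open

### The arm

A 7-joint arm with a two-finger parallel gripper is mounted at the origin on a cart in front of the work surface, level with it; the furniture and walls round the work are solid. World frame = base frame: x ahead of the robot, y to its left, z up, the work surface at z = 0. Lengths are in m, angles in rad, forces in N, time in s.
With the tool pointing down it reaches from about 0.4 to 0.85 m from the base axis. Payload 10.4 kg.
Tool frame: the origin (TCP) lies at the very end of the fingers, on their centre line; the grasp point (between the pads) lies manip.hold_point_z behind it (manip.hold_point_z is the distance from the TCP to the grasp point, in m); z points along the fingers, y is the direction in which the jaws open and shut (so a half turn about z gives the same grasp; the last joint's range is limited). The gripper opens to 85 mm and grips with 20 to 120 N. Pads are 22 mm wide; open, the fingers measure 114 mm over their backs; the gripper's body (76 mm by 85 mm) begins 54 mm behind the grasp point. The pads swing forward as they close: fully open they stand 13 mm farther back than shut.
Start: joints at [1.223, 0.332, -0.065, 1.46, 0.022, 1.35, -0.088], TCP at [0.199, -0.592, 0.231] pointing down, gripper open.
Joint ranges: [-2.6, 2.6], [-0.5, 2.12], [-1.47, 1.34], [0.16, 2.42], [-1.27, 4.41], [0.06, 2.06], [-2.6, 2.6]. Speed limits (rad/s): [2.22, 2.22, 2.79, 2.79, 3.14, 3.14, 3.14].

### API

Orientations are given as a unit quaternion [x, y, z, w].
In Python, from workcell import manip gives the robot as it stands.
- The arm moves only by the tool jog_arm, never from a script. Its arguments are lists of equal length, an entry for each row: "translation": the shift along the world's x, y, z in mm, a list of three; "turn": the turn about the world's z in degrees. In form: {"translation": [[x, y, z], ...], "turn": [turn, ...]}. A call has 1 to 12 rows; each row is the pose to reach, as a shift and turn from the pose measured when the call began; what a row does not reach only later rows make up. A row lasts 1/12 s, in which the tool goes at most 41.7 mm and 7.16 degrees, less where a joint would pass 70% of its speed; a pose out of reach is approached as far as the arm can. A call with a gripper value outside its range is refused whole. "grip" is the finger opening in mm, from 0 to 85.4, set as the call begins (left out, the last holds). The fingers move at their own pace and stop on an object; "grip_force" is the grip in N (left out, the last holds). Time passes only in rows, so rows that repeat a pose let the fingers close. It gives the time, the measured TCP pose, the force and the opening at its end, in the units of the state.
- manip.get_obs(): the state, without advancing time (a new reading comes with each control period).
- manip.camera(name): name is "scene" or "top" or "wrist"; returns a dict with "frame" (400x640x3 uint8, red, green, blue), "mtx" (3x3 intrinsics, pixels), "k1" (the pictures are not rectified: a ray, as slopes to the right and down, at radius r is drawn at 1 + k1 r^2 times it, then the intrinsics apply), "pose" (4x4, takes a point from camera to world coordinates). Camera axes: x right, y down, z forward; pixel columns grow to the right and rows downward; lengths in m; the calibration is good to about 2 mm. A picture is of the moment at which its call begins. There is no depth.
- manip.hand_in(): hands the job in, once; it reports no verdict.
Trained networks look in a picture, given as the dict that the camera call returned (one of the last four; its "shot" number tells which), for a name from the list of things; names that differ only in an ending like _2 or _b are one class to them, and where a whole thing is asked for, a point or a joint stands for the part that bears it (a point fixed in the world has none). Each returns a list of dicts, best first, with "confidence" (0 to 1); they miss things now and then, are a little off and sometimes report something else, mostly with a low value. They report only what shows in the picture. A call takes as long as a camera call. They do not tell look-alikes from the thing itself.
- manip.outline_of(picture, label): "mask" (400x640 bool, what is visible of it) and "extent" ([left, top, right, bottom] in pixels, round what is visible of it).
- manip.pinpoint(picture, label): "at" ([column, row] in pixels: a listed point, or the origin of a listed thing).
The state is a dict: "clock": time; "joint_pos": joint angles; "joint_velocities": joint speeds; "tau": joint torques, N m; "position": TCP position; "ee_rot": TCP orientation; "ft_force": force on the tool from outside, world axes, zero at the start; "torque": the same for the moment, N m; "grip_width": opening from 0.0 (shut) to 1.0 (fully open).
Only numpy, scipy, OpenCV 4.12 (cv2) and the standard library are available. Lean on these libraries where they do the work, as an engineer would, in place of code of your own. Each camera call takes 0.05 s, during which the arm holds its last target. There are 200 camera calls.

### The job

Set up the half-dish exposure: with the shutter still closed, lay the petri dish that stands alone on the bench flat over the light box's round window, between the four pins, keeping it level on the way, and let it go. Then take the box's knob and slide the spring-loaded shutter to half open, with the pointer at the long mark and never far past it, so that one half of the dish is lit and the other stays dark as the control; the shutter springs shut when released, so finish while still holding the knob there. Leave the other things on the bench where they are.

Things in the scene. Friction and masses are not known exactly. Their poses are not given: they have to be found in the camera images.
- light_box: Fixed light box, 150 x 170 mm (its x, y), matt grey metal deck 40 mm above the bench, darker grey sides. Origin: centre of its underside; z up. It is turned a little about z at each start. On the deck: round clear window (58 mm) with four upright pins at its corners, and in front of it (-x of the box) a slot along y with the shutter's knob.
- window (a point): Centre of the clear window, on the deck's top face (at x +25, y +25, z 40 mm of the box), axes as the box's. The dish sits flat here. The four pins (8 mm thick, 9 mm high, cone tops) stand at x +-26.2, y +-26.2 mm from here, leaving the dish about 2.8 mm of play; between them all four sides are open for fingers.
- half_mark (a point): Point in the middle of the knob's slot, on the deck's top face (at x -45, y +25, z 40 mm of the box), beside the long scale line. The knob's axis stands over it when the shutter is exactly half open, its blade's edge then lying across the middle of the window.
- shutter (a joint): Slide of the shutter, m: 0 closed (blade under the whole window), 0.060 fully open, 0.030 half open. It opens along -y of the box. A spring closes it: about 2 N at 0, rising 1.2 N a centimetre to 5.6 N at half and 9.2 N fully open; it does not stay where it is left.
- knob (a point): Centre of the shutter's black upright round knob: 18 mm diameter, grip from 3 to 31 mm above the deck (this point 17 mm above it). It moves with the shutter; closed it is 30 mm to +y (box axes) of half_mark. The knob does not turn. The dish's edge is about 40 mm away from its axis at half travel.
- dish: The loose petri dish that stands alone, right way up: 60.4 mm diameter, 15 mm high, holding set agar, solid to the fingers, about 30 g. Origin: centre of its underside; z up. (Two more dishes, stacked far left on the bench, are not part of the job.)
- dish_center (a point): Centre of that dish, half-way up (7.5 mm above its underside). Grasp it across its diameter.
- tape_roll: Bystander: roll of tape lying flat, 62 mm diameter, 19 mm high. Origin under its centre.
- forceps: Bystander: steel forceps lying flat, 131 mm long (y), 13 mm wide, 8 mm high. Origin under its centre.
- marker: Bystander: marker pen lying flat, 132 mm long (its y), 12 mm thick. Origin under its centre.
There are look-alikes about, which are no part of the job. What is shaped like the dish but turquoise is not meant.

How it is judged:
By the outcome, as a careful person would: the job done as asked, in the order asked, and still so for the second after the job is handed in, while the arm keeps its last pose, push and grip.
It also fails if it takes over 42 s, if anything falls off the work surface, if the arm or the gripper's body presses on something with over 40 N, if the wrist force passes 120 N, or if a joint passes its speed limit or range.

## Working session

There is one attempt and no reset: what is moved stays moved. The work goes in short steps, Python scripts to look and compute and a tool call to move; the robot and the scene stay as the last step left them, time stands still between calls to the robot, and variables do not carry over. Pictures are saved under pics/ and viewed, about 8 in all and at most 12, crops included, and the job is handed in when it is done.

Besides the shell and the picture viewer there is one more tool, called after "Emit:" in YAML: its name, and indented under it one key for each argument. jog_arm: Moves the arm, as the interface text tells. Its arguments: {"type":"object","properties":{"translation":{"type":"array"},"turn":{"type":"array"},"grip":{"type":"number"},"grip_force":{"type":"number"}},"required":["translation","turn"]}

```bash
mkdir -p pics; ls; cat > h.py <<'E'
import numpy as np, cv2
from workcell import manip
def cam(n,save=None):
    p=manip.camera(n)
    if save: cv2.imwrite(f'pics/{save}.png',p['frame'][:,:,::-1])
    return p
def ray(p,uv):
    K=np.array(p['mtx']);d=np.array([(uv[0]-K[0,2])/K[0,0],(uv[1]-K[1,2])/K[1,1]])
    s=d.copy()
    for _ in range(20): s=d/(1+p['k1']*(s@s))
    T=np.array(p['pose']);return T[:3,3],T[:3,:3]@np.array([s[0],s[1],1])
def at(p,uv,z):
    o,d=ray(p,uv);return o+d*(z-o[2])/d[2]
def proj(p,X):
    T=np.array(p['pose']);c=T[:3,:3].T@(np.array(X)-T[:3,3]);s=c[:2]/c[2];s=s*(1+p['k1']*(s@s))
    K=np.array(p['mtx']);return np.array([K[0,0]*s[0]+K[0,2],K[1,1]*s[1]+K[1,2]])
E
python3 - <<'E'
from h import *
np.set_printoptions(precision=4,suppress=True)
print(manip.hold_point_z); o=manip.get_obs(); print(o['position'],o['ee_rot'],o['ft_force'],o['grip_width'])
Z={'light_box':0,'window':.04,'half_mark':.04,'knob':.057,'dish':0,'dish_center':.0075,'tape_roll':0,'forceps':0,'marker':0}
for n in ('top','scene'):
    p=cam(n,n+'0')
    for l,z in Z.items():
        print(n,l,[(np.round(r['at']).tolist(),round(r['confidence'],2),at(p,r['at'],z)[:2].round(4).tolist()) for r in manip.pinpoint(p,l)[:4]])
E
```

```text
pics
0.0187
[ 0.1994 -0.592   0.2305] [ 0.9868  0.1617 -0.0001 -0.0007] [ 0.0847 -0.3969 -0.1259] 0.9979315389962907
top light_box [([241.0, 210.0], 0.88, [0.5198, 0.1813])]
top window [([227.0, 203.0], 0.69, [0.5383, 0.2197]), ([314.0, 226.0], 0.39, [0.4625, -0.0678])]
top half_mark [([234.0, 228.0], 0.76, [0.4578, 0.1951])]
top knob [([314.0, 229.0], 0.49, [0.4489, -0.0673]), ([225.0, 227.0], 0.43, [0.4591, 0.2202]), ([422.0, 237.0], 0.36, [0.4206, -0.4163])]
top dish [([440.0, 204.0], 0.67, [0.5353, -0.5007]), ([348.0, 226.0], 0.58, [0.4633, -0.1818]), ([317.0, 228.0], 0.48, [0.4581, -0.0767])]
top dish_center [([346.0, 221.0], 0.66, [0.4812, -0.1744]), ([315.0, 229.0], 0.53, [0.4551, -0.0696])]
top tape_roll [([425.0, 238.0], 0.77, [0.4207, -0.4412])]
top forceps [([191.0, 172.0], 0.35, [0.6549, 0.3569])]
top marker [([191.0, 170.0], 0.7, [0.6606, 0.3568])]
scene light_box [([255.0, 258.0], 0.88, [0.5173, 0.199])]
scene window [([240.0, 244.0], 0.63, [0.5377, 0.2257])]
scene half_mark [([266.0, 251.0], 0.67, [0.4701, 0.1975])]
scene knob [([257.0, 254.0], 0.59, [0.4538, 0.2357])]
scene dish [([364.0, 218.0], 0.72, [0.4794, -0.1705]), ([340.0, 230.0], 0.68, [0.4751, -0.067]), ([412.0, 184.0], 0.59, [0.5387, -0.4917]), ([238.0, 244.0], 0.55, [0.5986, 0.1941])]
scene dish_center [([342.0, 229.0], 0.83, [0.4635, -0.0636]), ([368.0, 216.0], 0.77, [0.47, -0.1781]), ([414.0, 182.0], 0.5, [0.5337, -0.5013])]
scene tape_roll [([431.0, 199.0], 0.48, [0.4228, -0.441])]
scene forceps [([409.0, 209.0], 0.64, [0.4242, -0.324])]
scene marker [([172.0, 255.0], 0.78, [0.6637, 0.3523])]
```

```bash
python3 - <<'E'
import cv2,numpy as np
t=cv2.imread('pics/top0.png')[140:280,150:480];s=cv2.imread('pics/scene0.png')[150:300,140:470]
cv2.imwrite('pics/c0.png',np.vstack([cv2.resize(t,(700,297),interpolation=2),cv2.resize(s,(700,300),interpolation=2)]))
E
```

```text
(no output)
```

View pics/c0.png

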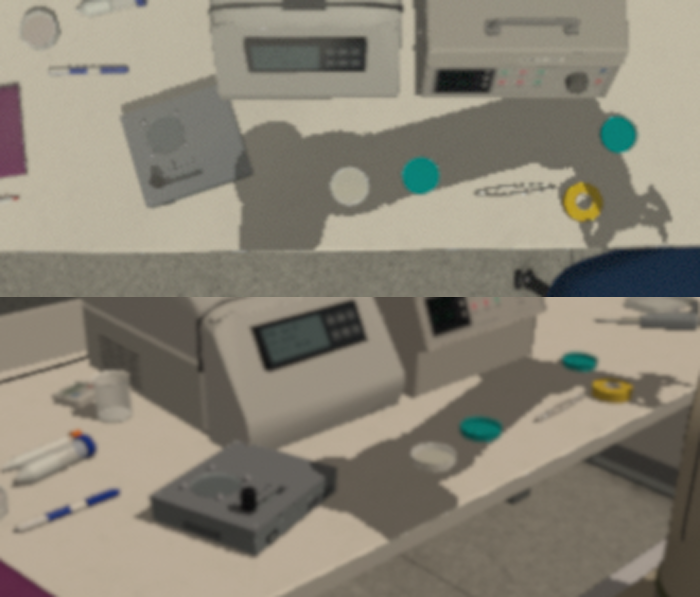

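Emit:
jog_arm:
  translation:
    - [18,36,5]
    - [36,72,10]
    - [54,108,10]
    - [72,144,10]
    - [90,180,10]
    - [108,216,10]
    - [126,252,10]
    - [144,288,10]
    - [162,324,10]
    - [180,360,10]
    - [198,396,10]
    - [216,432,10]
  turn: [0,0,0,0,0,0,0,0,0,0,0,0]

```text
clock: 2.0
position: [0.4159, -0.1585, 0.2417]
ee_rot: [0.987, 0.162, 0.0, 0.0]
ft_force: [1.2, -0.7, 0.4]
grip_width: 0.998
```

Emit:
jog_arm:
  translation:
    - [16,30,0]
    - [30,60,0]
    - [40,85,-10]
    - [40,88,-30]
    - [40,88,-30]
  turn: [0,0,0,0,0]

```text
clock: 2.42
position: [0.4549, -0.0684, 0.2092]
ee_rot: [0.987, 0.163, -0.001, -0.0]
ft_force: [-0.9, -0.4, 0.2]
grip_width: 0.998
```

```bash
python3 - <<'E'
from h import *
np.set_printoptions(precision=4,suppress=True)
o=manip.get_obs(); print(o['clock'],o['position'],o['ee_rot'],o['ft_force'])
p=cam('wrist','w1');T=np.array(p['pose']);print(T)
for n in('dish','dish_center'):
  for r in manip.pinpoint(p,n): print(n,r['at'],r['confidence'],at(p,r['at'],0 if n=='dish' else .0075))
for r in manip.outline_of(p,'dish'):
  m=r['mask'].astype('u1');c,_=cv2.findContours(m,0,2);e=cv2.minEnclosingCircle(max(c,key=len));print(r['confidence'],r['extent'],e,at(p,e[0],.012))
E
```

```text
2.4167 [ 0.4549 -0.0684  0.2092] [ 0.9866  0.1634 -0.0013 -0.0003] [-0.929  -0.3616  0.1992]
[[ 0.3226 -0.9029 -0.2841  0.5273]
 [-0.9465 -0.3075 -0.0973 -0.0433]
 [ 0.0005  0.3003 -0.9538  0.3516]
 [ 0.      0.      0.      1.    ]]
dish [318.5, 167.4] 0.86 [ 0.4609 -0.0637  0.    ]
dish [409.7, 184.2] 0.73 [ 0.4775 -0.178  -0.    ]
dish_center [409.2, 186.9] 0.94 [ 0.4752 -0.1759  0.0075]
dish_center [320.9, 168.2] 0.58 [ 0.4624 -0.0663  0.0075]
0.58 [388.5, 166.0, 439.1, 213.5] ((412.5763854980469, 187.8541717529297), 26.089014053344727) [ 0.4761 -0.1785  0.012 ]
0.57 [295.6, 145.3, 347.1, 195.6] ((319.47296142578125, 170.4729766845703), 25.925443649291992) [ 0.4601 -0.0653  0.012 ]
```

View pics/w1.png

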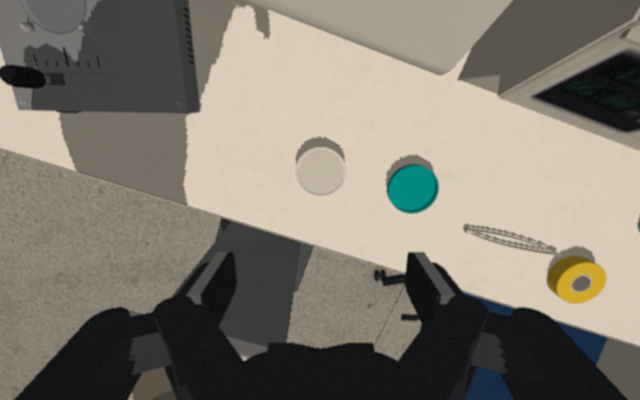

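```bash
python3 - <<'E'
from h import *
np.set_printoptions(precision=4,suppress=True)
t=manip.camera('top');s=manip.camera('scene');p=cam('wrist')
print('bot corner',at(t,(253,186),0),at(s,(258,224),0),at(p,(243,5),0))
# box from networks
for q,n in((t,'top'),(s,'scene'),(p,'wrist')):
  for l,z in(('window',.04),('half_mark',.04),('knob',.057),('light_box',0)):
    print(n,l,[(np.round(r['at'],1),round(r['confidence'],2),at(q,r['at'],z)[:2]) for r in manip.pinpoint(q,l)[:2]])
# box deck outline
for q in(t,s):
  m=manip.outline_of(q,'light_box')[0]['mask'].astype('u1');c=max(cv2.findContours(m,0,2)[0],key=len)
  a=cv2.approxPolyDP(c,5,True)[:,0];print([ (x.tolist(),at(q,x,.04)[:2].round(3).tolist(),at(q,x,0)[:2].round(3).tolist()) for x in a])
a=at(p,(185,0),.04);b=at(p,(198,110),.04);print(a,b,np.degrees(np.arctan2(*(a-b)[1::-1])))
E
```

```text
bot corner [0.6036 0.1409 0.    ] [0.6554 0.0888 0.    ] [0.6016 0.0626 0.    ]
top window [(array([225. , 203.8]), 0.82, array([0.5367, 0.2263]))]
top half_mark [(array([190.8, 174.5]), 0.65, array([0.6365, 0.3439]))]
top knob [(array([223.8, 225.9]), 0.45, array([0.462 , 0.2245]))]
top light_box [(array([235.9, 211.7]), 0.56, array([0.5154, 0.1975]))]
scene window [(array([240.6, 243.8]), 0.82, array([0.5399, 0.2239]))]
scene half_mark [(array([263.8, 250.9]), 0.83, array([0.4754, 0.2001])), (array([428.3, 199.9]), 0.36, array([ 0.3791, -0.3531]))]
scene knob [(array([260. , 251.6]), 0.43, array([0.4567, 0.2244]))]
scene light_box [(array([257.5, 256.6]), 0.89, array([0.5162, 0.1914]))]
wrist window []
wrist half_mark [(array([62.8, 81.4]), 0.86, array([0.4714, 0.204 ]))]
wrist knob [(array([24.1, 82.3]), 0.69, array([0.462 , 0.2243]))]
wrist light_box [(array([113.,  37.]), 0.64, array([0.5274, 0.188 ]))]
[([422, 226], [0.458, -0.423], [0.462, -0.434]), ([415, 236], [0.425, -0.398], [0.428, -0.408]), ([426, 244], [0.399, -0.433], [0.4, -0.445]), ([434, 235], [0.428, -0.461], [0.43, -0.474])]
[([211, 249], [0.567, 0.292], [0.625, 0.261]), ([215, 263], [0.507, 0.317], [0.562, 0.288]), ([262, 278], [0.388, 0.27], [0.434, 0.238]), ([296, 248], [0.434, 0.133], [0.483, 0.091]), ([298, 237], [0.472, 0.094], [0.523, 0.05]), ([249, 223], [0.616, 0.146], [0.677, 0.105])]
[0.5799 0.1022 0.04  ] [0.4874 0.0717 0.04  ] 18.236753738462586
```

Emit:
jog_arm:
  translation:
    - [3,1,-40]
    - [5,3,-80]
    - [5,3,-120]
    - [5,3,-130]
    - [5,3,-130]
  turn: [0,0,0,0,0]

```text
clock: 3.88
position: [0.459, -0.0671, 0.0795]
ee_rot: [0.987, 0.162, -0.002, -0.001]
ft_force: [-0.3, -0.9, 0.4]
grip_width: 0.999
```

```bash
python3 - <<'E'
from h import *
np.set_printoptions(precision=4,suppress=True)
o=manip.get_obs(); print(o['clock'],o['position'],o['ee_rot'])
p=cam('wrist','w2')
for r in manip.pinpoint(p,'dish_center'): print(r['at'],r['confidence'],at(p,r['at'],.0075))
for r in manip.outline_of(p,'dish'):
  m=r['mask'].astype('u1');c,_=cv2.findContours(m,0,2);e=cv2.minEnclosingCircle(max(c,key=len));print(r['confidence'],r['extent'],e,at(p,e[0],.012))
E
```

```text
3.8833 [ 0.459  -0.0671  0.0795] [ 0.9868  0.1618 -0.0022 -0.0008]
[456.2, 236.2] 0.8 [ 0.473  -0.1769  0.0075]
0.94 [280.9, 173.0, 359.6, 245.5] ((320.2998046875, 210.48390197753906), 39.45404052734375) [ 0.4604 -0.0661  0.012 ]
0.91 [421.8, 197.5, 504.1, 272.6] ((461.37701416015625, 235.16990661621094), 40.95073699951172) [ 0.4764 -0.1775  0.012 ]
0.69 [532.7, 288.1, 637.0, 324.0] ((585.5, 309.0), 55.841392517089844) [ 0.4484 -0.3078  0.012 ]
```

View pics/w2.png

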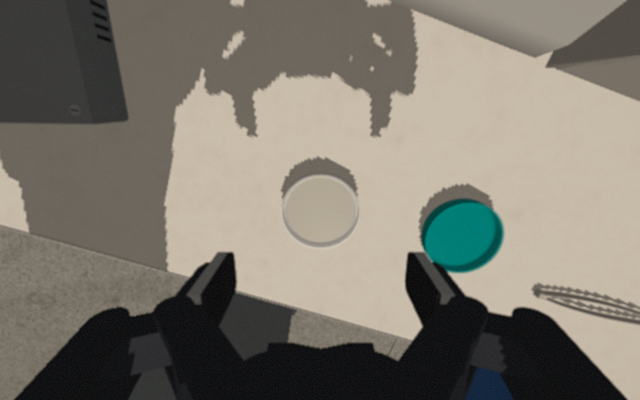

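Emit:
jog_arm:
  translation:
    - [1.5,1,-35]
    - [1.5,1,-65]
    - [1.5,1,-78]
    - [1.5,1,-78.5]
    - [1.5,1,-78.5]
  turn: [0,0,0,0,0]

```text
clock: 4.45
position: [0.4651, -0.0669, 0.007]
ee_rot: [0.987, 0.161, 0.002, 0.001]
ft_force: [0.3, 0.8, 0.3]
grip_width: 0.998
```

Emit:
jog_arm:
  translation:
    - [0,0,0]
    - [0,0,0]
    - [0,0,0]
    - [0,0,0]
    - [0,0,0]
    - [0,0,0]
  turn: [0,0,0,0,0,0]
  grip: 50
  grip_force: 30

```text
clock: 4.95
position: [0.4681, -0.0654, 0.0113]
ee_rot: [0.987, 0.162, 0.005, 0.002]
ft_force: [-11.9, 7.9, 43.4]
grip_width: 0.587
```

```bash
python3 - <<'E'
from h import *
o=manip.get_obs(); print(o['clock'],o['position'],o['ee_rot'],o['ft_force'],o['grip_width'])
p=cam('wrist','w3')
E
```

```text
4.95 [ 0.46813771 -0.06539061  0.01129546] [0.98680159 0.16184786 0.00491672 0.00192988] [-11.88229394   7.92747787  43.3540422 ] 0.5869241991645152
```

View pics/w3.png

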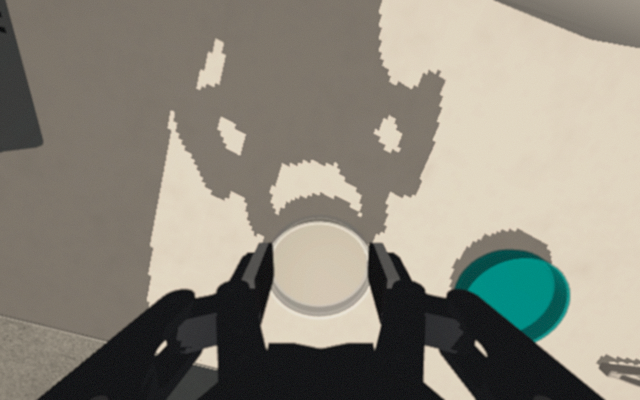

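```bash
python3 - <<'E'
from h import *
np.set_printoptions(precision=4,suppress=True)
from scipy.spatial.transform import Rotation as R
p=cam('wrist','w4');o=manip.get_obs();print(o['clock'],o['position'],o['ft_force'],o['grip_width'])
for r in manip.outline_of(p,'dish')[:2]:
  m=r['mask'].astype('u1');c,_=cv2.findContours(m,0,2);e=cv2.minEnclosingCircle(max(c,key=len));print(r['confidence'],r['extent'],e,at(p,e[0],.012))
print([at(p,(x,262),.015) for x in(272,320,370)],[at(p,(x,268),.005) for x in (272,320,370)])
Rt=R.from_quat(o['ee_rot']).as_matrix();P=np.array(o['position'])
for b in(0,.013,-.009):
  for w in(.025,.030,.0427): print(b,w,[proj(p,P+Rt@np.array([0,s*w,-b])) for s in(-1,1)])
E
```

```text
5.05 [ 0.4681 -0.0654  0.0113] [-12.083    7.9552  43.1375] 0.5895582443669959
0.66 [270.1, 214.7, 374.7, 318.3] ((318.7807922363281, 267.6037902832031), 54.587337493896484) [ 0.4609 -0.0665  0.012 ]
[array([ 0.4579, -0.0412,  0.015 ]), array([ 0.466 , -0.0655,  0.015 ]), array([ 0.4744, -0.091 ,  0.015 ])] [array([ 0.4484, -0.0423,  0.005 ]), array([ 0.4571, -0.0686,  0.005 ]), array([ 0.4662, -0.096 ,  0.005 ])]
0 0.025 [array([275.0657, 255.2045]), array([366.7498, 255.1438])]
0 0.03 [array([265.8873, 255.2161]), array([375.919 , 255.1433])]
0 0.0427 [array([242.5558, 255.25  ]), array([399.2196, 255.1462])]
0.013 0.025 [array([271.2589, 267.6365]), array([370.732 , 267.5645])]
0.013 0.03 [array([261.2993, 267.6516]), array([380.6809, 267.5652])]
0.013 0.0427 [array([235.979 , 267.6964]), array([405.9651, 267.5734])]
-0.009 0.025 [array([277.369 , 247.6807]), array([364.3401, 247.6264])]
-0.009 0.03 [array([268.6632, 247.6904]), array([373.0377, 247.6252])]
-0.009 0.0427 [array([246.5345, 247.7186]), array([395.1386, 247.6257])]
```

Emit:
jog_arm:
  translation:
    - [-1,0,10]
    - [-3,0,20]
    - [-7,-1,20]
    - [-7,-1,20]
    - [-7,-1,20]
    - [-7,-1,20]
  turn: [0,0,0,0,0,0]
  grip: 85

```text
clock: 5.6
position: [0.4606, -0.0666, 0.0308]
ee_rot: [0.987, 0.162, 0.005, 0.002]
ft_force: [0.1, -0.7, -0.8]
grip_width: 0.995
```

```bash
python3 - <<'E'
from h import *
np.set_printoptions(precision=4,suppress=True)
from scipy.spatial.transform import Rotation as R
p=cam('wrist','w5');o=manip.get_obs();print(o['clock'],o['position'],o['ft_force'],o['grip_width'],R.from_quat(o['ee_rot']).as_matrix())
for r in manip.outline_of(p,'dish')[:2]:
  m=r['mask'].astype('u1');c,_=cv2.findContours(m,0,2);e=cv2.minEnclosingCircle(max(c,key=len));print(r['confidence'],r['extent'],e,at(p,e[0],.012))
E
```

```text
5.65 [ 0.4607 -0.0665  0.0308] [0.1417 0.1197 0.8854] 0.9956230796245487 [[ 0.9477  0.3192  0.0095]
 [ 0.3192 -0.9477 -0.002 ]
 [ 0.0083  0.005  -1.    ]]
0.81 [444.9, 221.0, 551.0, 316.4] ((496.125, 266.5), 52.41446304321289) [ 0.4786 -0.1764  0.012 ]
0.57 [267.0, 192.0, 373.0, 285.5] ((320.3573913574219, 241.38990783691406), 50.78944778442383) [ 0.46   -0.0666  0.012 ]
```

Emit:
jog_arm:
  translation:
    - [0,0,-12]
    - [-0.5,0,-24]
    - [-0.5,0,-32]
    - [-0.5,0,-32.5]
    - [-0.5,0,-32.5]
    - [-0.5,0,-32.5]
  turn: [0,0,0,0,0,0]

```text
clock: 6.2
position: [0.4603, -0.0662, -0.0018]
ee_rot: [0.987, 0.162, 0.004, 0.002]
ft_force: [1.1, -1.1, -0.3]
grip_width: 0.993
```

Emit:
jog_arm:
  translation:
    - [0,0,0]
    - [0,0,0]
    - [0,0,0]
    - [0,0,0]
    - [0,0,0]
    - [0,0,0]
  turn: [0,0,0,0,0,0]
  grip: 50
  grip_force: 30

```text
clock: 6.7
position: [0.4607, -0.0663, -0.0012]
ee_rot: [0.987, 0.162, 0.005, 0.002]
ft_force: [-1.6, 1.0, 5.0]
grip_width: 0.686
```

Emit:
jog_arm:
  translation:
    - [0,0,15]
    - [0,0,40]
    - [0,10,70]
    - [0,35,100]
    - [0,70,120]
    - [0,105,130]
    - [2,140,130]
    - [4,175,130]
    - [8,210,130]
    - [10,240,130]
    - [10,245,130]
    - [10,245,130]
  turn: [0,0,0,0,0,0,0,0,0,0,0,0]

```text
clock: 7.7
position: [0.4702, 0.1813, 0.129]
ee_rot: [0.986, 0.164, 0.005, 0.001]
ft_force: [0.8, 0.6, -0.9]
grip_width: 0.69
```

```bash
python3 - <<'E'
from h import *
np.set_printoptions(precision=4,suppress=True)
from scipy.spatial.transform import Rotation as R
p=cam('wrist','w6');o=manip.get_obs();print(o['clock'],o['position'],o['ft_force'],o['grip_width'],R.from_quat(o['ee_rot']).as_matrix())
for l,z in(('window',.04),('half_mark',.04),('knob',.057),('light_box',0)):
    print(l,[(np.round(r['at'],1),round(r['confidence'],2),at(p,r['at'],z)[:2]) for r in manip.pinpoint(p,l)[:2]])
E
```

```text
7.75 [0.4705 0.1792 0.1288] [ 0.6693 -1.2782 -0.2016] 0.6923646691189445 [[ 0.947   0.3212  0.0098]
 [ 0.3212 -0.947  -0.0019]
 [ 0.0087  0.0049 -0.9999]]
window [(array([299.2, 105.3]), 0.87, array([0.5404, 0.2221]))]
half_mark [(array([299.3, 193.9]), 0.9, array([0.4739, 0.2008]))]
knob [(array([265.5, 200.6]), 0.75, array([0.4653, 0.2243]))]
light_box [(array([329.1, 134.9]), 0.59, array([0.5246, 0.191 ]))]
```

View pics/w6.png

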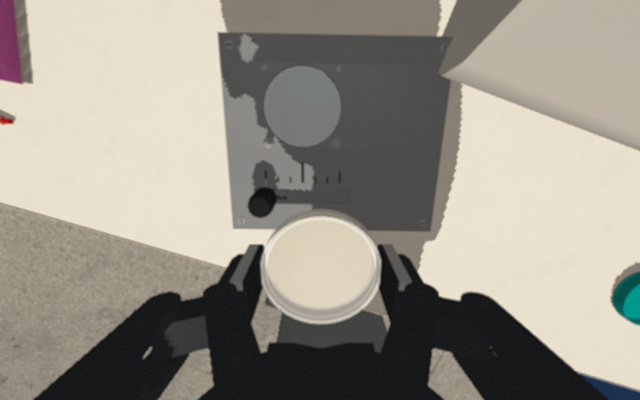

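```bash
cat > fit.py <<'E'
from h import *
from scipy.optimize import least_squares
np.set_printoptions(precision=4,suppress=True)
def fit(p,obs,box0=(.525,.19,.32)):
    def world(b,q):
        c,s=np.cos(b[2]),np.sin(b[2]);return [b[0]+c*q[0]-s*q[1],b[1]+s*q[0]+c*q[1],q[2]]
    f=lambda b:np.concatenate([proj(p,world(b,np.array(q)/1e3))-uv for q,uv in obs])
    r=least_squares(f,box0,loss='soft_l1');b=r.x
    print('box',b,np.degrees(b[2]),'res',r.fun.round(1))
    for n,q in(('window',(25,25,40)),('half',(-45,25,40)),('knob0',(-45,55,57))): print(n,np.array(world(b,np.array(q)/1e3)))
    return b
E
python3 - <<'E'
from fit import *
p=cam('wrist');o=manip.get_obs();print(o['position'])
g=p['frame']
# refine corners / pins
gray=cv2.cvtColor(g,cv2.COLOR_RGB2GRAY)
c=np.float32([[219,33],[452,38],[434,231],[234,228]])
r=cv2.cornerSubPix(gray,c.copy().reshape(-1,1,2),(4,4),(-1,-1),(3,30,.01))[:,0];print(r)
Q=[(75,85,40),(75,-85,40),(-75,-85,40),(-75,85,40)]
obs=[(q,u) for q,u in zip(Q,r)]+[((25,25,40),(303,106))]
b=fit(p,obs)
# pins check
cs,s=np.cos(b[2]),np.sin(b[2])
for sx in(1,-1):
  for sy in(1,-1):
    q=np.array([.025+sx*.0262,.025+sy*.0262]);print('pin',proj(p,[b[0]+cs*q[0]-s*q[1],b[1]+s*q[0]+cs*q[1],.049]))
for m in manip.outline_of(p,'dish')[:2]:
  cc=max(cv2.findContours(m['mask'].astype('u1'),0,2)[0],key=len);e=cv2.fitEllipse(cc)
  print(m['extent'],e,at(p,e[0],o['position'][2]+.012)-o['position'],at(p,(321,266),o['position'][2]+.016)-o['position'])
z=cv2.resize(g[20:320,200:470,::-1],None,fx=2,fy=2,interpolation=2);cv2.imwrite('pics/c7.png',z)
E
```

```text
[0.471  0.1773 0.1288]
[[221.2598  31.1927]
 [452.      38.    ]
 [434.     231.    ]
 [234.     228.    ]]
box [0.5249 0.1817 0.3045] 17.446396243727705 res [-2.  -0.2  7.2 -1.7 -2.4  0.4 -0.1  0.5  1.4  1.3]
window [0.5412 0.2131 0.04  ]
half [0.4744 0.1921 0.04  ]
knob0 [0.4655 0.2207 0.057 ]
pin [266.4869  67.1395]
pin [341.1109  68.7606]
pin [268.9938 142.9345]
pin [338.371  144.1952]
[608.1, 267.7, 640.0, 322.2] ((650.8425903320312, 295.6186218261719), (58.524696350097656, 82.91545104980469), 91.95120239257812) [ 0.0381 -0.1686  0.012 ] [0.0024 0.0007 0.016 ]
[259.0, 209.1, 381.3, 324.0] ((320.61444091796875, 266.16143798828125), (113.9626235961914, 119.53882598876953), 88.20733642578125) [0.0001 0.0001 0.012 ] [0.0024 0.0007 0.016 ]
```

View pics/c7.png

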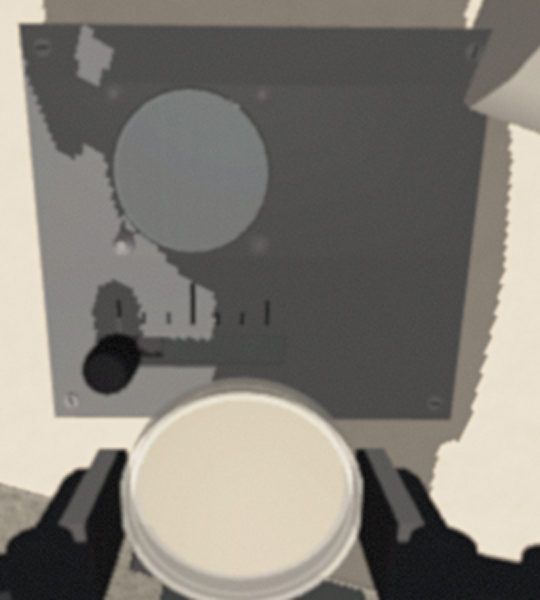

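```bash
python3 - <<'E'
from fit import *
p=cam('wrist','w8');o=manip.get_obs();print(o['clock'],o['position'],o['joint_velocities'])
old=cv2.resize(cv2.imread('pics/c7.png',0),(270,300),interpolation=cv2.INTER_AREA)[:185]
new=cv2.imread('pics/w8.png',0)[20:205,200:470]
M=np.eye(2,3,dtype=np.float32);cc,M=cv2.findTransformECC(old,new,M,1,(3,100,1e-5));print(cc,M)
P=np.array([[20,24],[491,30],[450,419],[56,416],[190,170],[113,94],[262,95],[122,242],[260,242],[193,304]])/2
P=P@M[:,:2].T+M[:,2]+[200,20]
Q=[(75,85,40),(75,-85,40),(-75,-85,40),(-75,85,40),(25,25,40)]+[(25+26.2*a,25+26.2*b,48) for a,b in((1,1),(1,-1),(-1,1),(-1,-1))]
fit(p,list(zip(Q,P)))
print('halfline',at(p,P[-1],.04))
for l,z in(('window',.04),('half_mark',.04),('knob',.057)):
    print(l,[(np.round(r['at'],1),round(r['confidence'],2),at(p,r['at'],z)[:2]) for r in manip.pinpoint(p,l)[:1]])
E
```

```text
8.1 [0.4709 0.1778 0.1289] [-0.0061  0.0022 -0.0037 -0.0022 -0.0002  0.0003 -0.0007]
0.9987300995851752 [[ 1.     -0.0002  0.5448]
 [ 0.0002  1.      0.1566]]
box [0.5237 0.1882 0.3149] 18.043753734782513 res [-1.  -1.2  3.8 -1.6  0.1 -0.2 -0.9  0.4  0.4  1.3  0.3 -0.3  0.1 -0.
 -0.4  1.2 -0.2  1.7]
window [0.5397 0.2198 0.04  ]
half [0.4732 0.1981 0.04  ]
knob0 [0.4639 0.2266 0.057 ]
halfline [0.4917 0.2041 0.04  ]
window [(array([294.9, 105.8]), 0.84, array([0.54  , 0.2207]))]
half_mark [(array([295.2, 192.5]), 0.96, array([0.4749, 0.2004]))]
knob [(array([258.4, 201.7]), 0.75, array([0.4638, 0.2254]))]
```

Emit:
jog_arm:
  translation:
    - [20,12,0]
    - [42,26,-5]
    - [60,37,-20]
    - [68,41,-35]
    - [69,42,-50]
    - [69,42,-54]
    - [69,42,-54]
    - [69,42,-54]
  turn: [-0.7,-0.7,-0.7,-0.7,-0.7,-0.7,-0.7,-0.7]

```text
clock: 8.92
position: [0.5393, 0.22, 0.0752]
ee_rot: [0.988, 0.156, 0.005, 0.002]
ft_force: [0.3, -0.4, 0.2]
grip_width: 0.689
```

Emit:
jog_arm:
  translation:
    - [0,0,0]
    - [0,0,0]
    - [0,0,0]
  turn: [0,0,0]

```text
clock: 9.17
position: [0.5397, 0.2199, 0.0761]
ee_rot: [0.988, 0.155, 0.005, 0.002]
ft_force: [-0.9, -0.5, 0.3]
grip_width: 0.689
```

```bash
python3 - <<'E'
from fit import *
import pickle
from scipy.spatial.transform import Rotation as R
p=cam('wrist','w9');pickle.dump(p,open('w9.pkl','wb'));o=manip.get_obs();print(o['clock'],o['position'],o['ft_force'],R.from_quat(o['ee_rot']).as_matrix()[:,0],o['joint_pos'])
for m in manip.outline_of(p,'dish')[:1]:
  cc=max(cv2.findContours(m['mask'].astype('u1'),0,2)[0],key=len);e=cv2.fitEllipse(cc)
  print(m['extent'],e,at(p,e[0],o['position'][2]+.012)-o['position'])
cv2.imwrite('pics/c9.png',cv2.resize(p['frame'][130:360,180:460,::-1],None,fx=2.5,fy=2.5,interpolation=2))
E
```

```text
9.2167 [0.5396 0.2199 0.0759] [ 0.4125 -0.5011  0.197 ] [0.9516 0.3071 0.0098] [ 0.1323  0.4781 -0.7464  1.7243  0.3723  1.0754 -1.9947]
[261.2, 205.8, 383.2, 323.7] ((320.463623046875, 266.0140075683594), (115.0241928100586, 119.94935607910156), 93.03173065185547) [0.     0.0003 0.012 ]
```

View pics/c9.png

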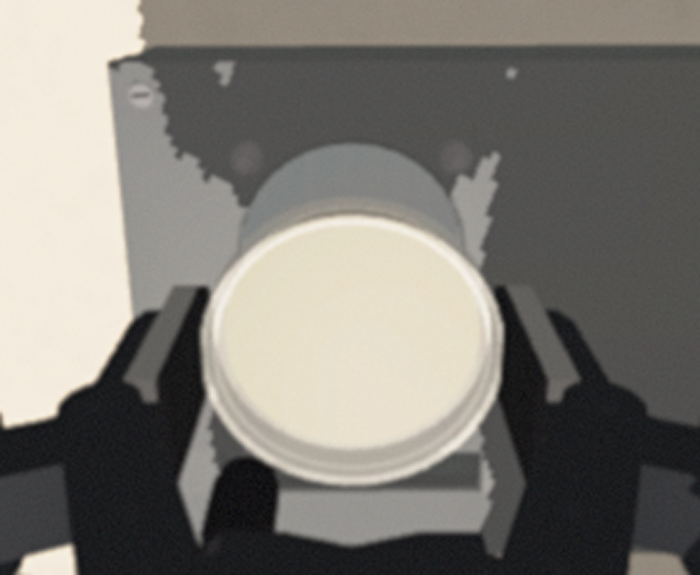

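```bash
python3 - <<'E'
from fit import *
import pickle
p=pickle.load(open('w9.pkl','rb'))
Q=[(51.2,51.2,48),(51.2,-1.2,48),(75,85,40),(54,25,40)];P=np.array([[247,158],[457,157],[109,63],[352,142]])/2.5+[180,130]
fit(p,list(zip(Q,P)),(.5237,.1882,.315))
a,b=at(p,P[0],.048),at(p,P[1],.048);d=np.array(a-b);d/=np.linalg.norm(d);print(a,b,np.linalg.norm(a-b));print((a+b)/2-.0262*np.array([d[1],-d[0],0]))
print('top edge',at(p,P[3],.04)-.029*np.array([d[1],-d[0],0]))
E
```

```text
box [0.525  0.1875 0.3292] 18.864063885052236 res [-0.4  1.4  1.3  0.2 -0.9 -0.5  0.3 -0.6]
window [0.5406 0.2192 0.04  ]
half [0.4743 0.1966 0.04  ]
knob0 [0.4646 0.225  0.057 ]
[0.5578 0.2525 0.048 ] [0.5737 0.2037 0.048 ] 0.051318285239429516
[0.5409 0.22   0.048 ]
top edge [0.54   0.2196 0.04  ]
```

Emit:
jog_arm:
  translation:
    - [0.7,0,-8]
    - [0.7,0,-16]
    - [0.7,0,-22]
    - [0.7,0,-26]
    - [0.7,0,-30]
    - [0.7,0,-33]
    - [0.7,0,-35]
    - [0.7,0,-36]
    - [0.7,0,-36.5]
    - [0.7,0,-36.5]
    - [0.7,0,-36.5]
  turn: [0,0,0,0,0,0,0,0,0,0,0]

```text
clock: 10.18
position: [0.5404, 0.22, 0.0395]
ee_rot: [0.988, 0.155, 0.005, 0.002]
ft_force: [-0.2, -0.0, -0.2]
grip_width: 0.694
```

Emit:
jog_arm:
  translation:
    - [0,0,-0.7]
    - [0,0,-0.7]
    - [0,0,-0.7]
    - [0,0,-0.7]
  turn: [0,0,0,0]

```text
clock: 10.52
position: [0.5406, 0.2201, 0.039]
ee_rot: [0.988, 0.155, 0.006, 0.002]
ft_force: [0.2, 0.0, 2.0]
grip_width: 0.687
```

Emit:
jog_arm:
  translation:
    - [0,0,0]
    - [0,0,0]
    - [0,0,0]
    - [0,0,0]
    - [0,0,0]
  turn: [0,0,0,0,0]
  grip: 78

```text
clock: 10.93
position: [0.5405, 0.2201, 0.039]
ee_rot: [0.988, 0.155, 0.006, 0.002]
ft_force: [1.0, -1.2, -0.0]
grip_width: 0.912
```

Emit:
jog_arm:
  translation:
    - [0,0,10]
    - [0,0,25]
    - [-5,-2,45]
    - [-20,-7,60]
    - [-40,-13,70]
    - [-60,-20,70]
    - [-70,-23,70]
    - [-70,-23,70]
    - [-70,-23,70]
  turn: [0,0,0,0,0,0,0,0,0]

```text
clock: 11.68
position: [0.4709, 0.1969, 0.1098]
ee_rot: [0.988, 0.155, 0.006, 0.002]
ft_force: [-0.0, -0.1, 1.4]
grip_width: 0.912
```

```bash
python3 - <<'E'
from fit import *
import pickle
from scipy.spatial.transform import Rotation as R
p=cam('wrist','w10');pickle.dump(p,open('w10.pkl','wb'));o=manip.get_obs();print(o['clock'],o['position'],o['ft_force'],R.from_quat(o['ee_rot']).as_matrix()[:,0],o['grip_width'])
for l,z in(('dish_center',.0475),('dish',.04),('half_mark',.04),('knob',.057)):
    print(l,[(np.round(r['at'],1),round(r['confidence'],2),at(p,r['at'],z)[:2]) for r in manip.pinpoint(p,l)[:1]])
cv2.imwrite('pics/c10.png',cv2.resize(p['frame'][20:270,200:470,::-1],None,fx=2.4,fy=2.4,interpolation=2))
E
```

```text
11.7333 [0.4713 0.1971 0.1096] [ 0.4124 -0.3957 -0.9012] [0.9517 0.3068 0.0114] 0.9121339553336356
dish_center [(array([319. , 116.2]), 0.93, array([0.5393, 0.2197]))]
dish [(array([318.5, 114.3]), 0.76, array([0.5404, 0.2204]))]
half_mark [(array([315.3, 209.8]), 0.97, array([0.4722, 0.2011]))]
knob [(array([275.2, 220.8]), 0.86, array([0.461 , 0.2276]))]
```

View pics/c10.png

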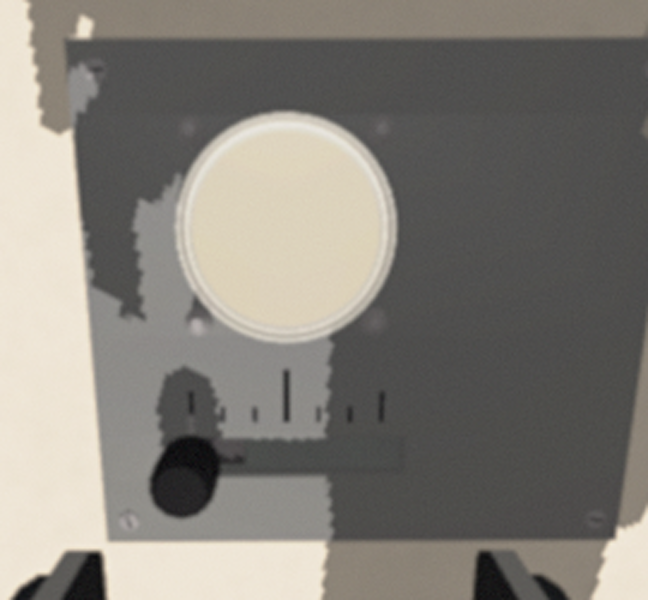

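Emit:
jog_arm:
  translation:
    - [-3,15,0]
    - [-7,29,-5]
    - [-7,29,-25]
    - [-7,29,-45]
    - [-7,29,-58]
    - [-7,29,-63.5]
    - [-7,29,-63.5]
    - [-7,29,-63.5]
  turn: [0,0,0,0,0,0,0,0]
  grip: 55

```text
clock: 12.6
position: [0.4642, 0.2265, 0.0457]
ee_rot: [0.988, 0.155, 0.005, 0.002]
ft_force: [1.1, -0.6, -0.6]
grip_width: 0.648
```

Emit:
jog_arm:
  translation:
    - [0,0,0]
    - [0,0,0]
    - [0,0,0]
    - [0,0,0]
    - [0,0,0]
    - [0,0,0]
    - [0,0,0]
    - [0,0,0]
  turn: [0,0,0,0,0,0,0,0]
  grip: 5
  grip_force: 60

```text
clock: 13.27
position: [0.4647, 0.227, 0.0467]
ee_rot: [0.988, 0.155, 0.006, 0.001]
ft_force: [-2.4, 0.8, 6.8]
grip_width: 0.189
```

```bash
python3 - <<'E'
from fit import *
import pickle
p=cam('wrist','w11');pickle.dump(p,open('w11.pkl','wb'));o=manip.get_obs();print(o['clock'],o['position'],o['ft_force'],o['ee_rot'],o['grip_width'])
for l,z in(('dish_center',.0475),('half_mark',.04),('knob',.057)):
    print(l,[(np.round(r['at'],1),round(r['confidence'],2),at(p,r['at'],z)[:2]) for r in manip.pinpoint(p,l)[:1]])
cv2.imwrite('pics/c11.png',cv2.resize(p['frame'][100:320,160:480,::-1],None,fx=2.4,fy=2.4,interpolation=2))
E
```

```text
13.3167 [0.4646 0.227  0.0467] [-1.6258 -0.1927  6.0638] [0.9878 0.1554 0.006  0.0015] 0.18303710297113568
dish_center []
half_mark [(array([369.7, 249.5]), 0.94, array([0.4732, 0.2006]))]
knob [(array([319.8, 268.6]), 0.74, array([0.4623, 0.2269]))]
```

View pics/c11.png

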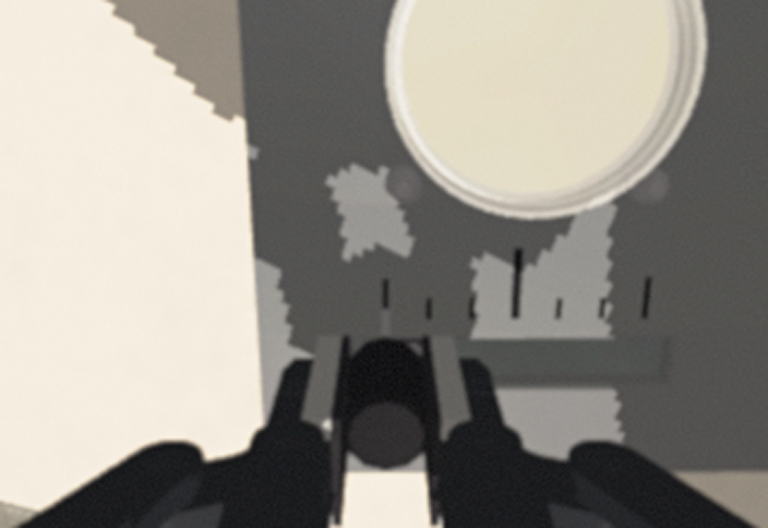

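Emit:
jog_arm:
  translation:
    - [0.9,-2.8,0]
    - [1.9,-5.7,0]
    - [2.8,-8.5,0]
    - [3.8,-11.4,0]
    - [4.7,-14.2,0]
    - [5.6,-17,0]
    - [6.6,-19.9,0]
    - [7.5,-22.8,0]
    - [8.2,-25,0]
    - [8.8,-26.5,0]
    - [8.8,-26.5,0]
    - [8.8,-26.5,0]
  turn: [0,0,0,0,0,0,0,0,0,0,0,0]

```text
clock: 14.47
position: [0.4733, 0.2005, 0.0468]
ee_rot: [0.988, 0.155, 0.006, 0.001]
ft_force: [-2.7, 4.9, 0.7]
grip_width: 0.187
```

```bash
python3 - <<'E'
from fit import *
import pickle
p=cam('wrist','w12');pickle.dump(p,open('w12.pkl','wb'));o=manip.get_obs();print(o['clock'],o['position'],o['ft_force'],o['ee_rot'],o['grip_width'])
q=pickle.load(open('w11.pkl','rb'))
P=np.array([[386,280],[386,306],[517,250],[516,318],[650,279],[645,318],[387,325]])/2.4+[160,100]
print([at(q,u,.04) for u in P])
for l,z in(('dish_center',.0475),('half_mark',.04),('knob',.057)):
    print(l,[(np.round(r['at'],1),round(r['confidence'],2),at(p,r['at'],z)[:2]) for r in manip.pinpoint(p,l)[:1]])
cv2.imwrite('pics/c12.png',cv2.resize(p['frame'][120:300,200:460,::-1],None,fx=3,fy=3,interpolation=2))
E
```

```text
14.5167 [0.4732 0.2006 0.0468] [-4.3255  4.6943  0.6069] [0.9878 0.1555 0.0059 0.0013] 0.18617141764804906
[array([0.4836, 0.2331, 0.04  ]), array([0.4775, 0.2311, 0.04  ]), array([0.4994, 0.2072, 0.04  ]), array([0.4839, 0.2014, 0.04  ]), array([0.5022, 0.1757, 0.04  ]), array([0.493 , 0.1729, 0.04  ]), array([0.4731, 0.2295, 0.04  ])]
dish_center [(array([324.4, 125. ]), 0.58, array([0.5393, 0.2202]))]
half_mark [(array([322. , 248.8]), 0.69, array([0.4739, 0.2001]))]
knob [(array([321. , 265.6]), 0.95, array([0.4727, 0.2004]))]
```

View pics/c12.png

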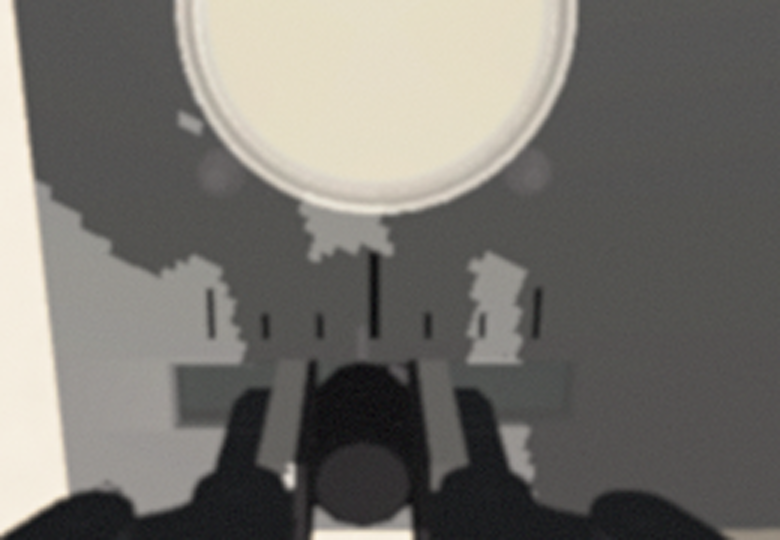

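Emit:
jog_arm:
  translation:
    - [0.3,-1,0]
    - [0.7,-2,0]
    - [0.7,-2,0]
    - [0.7,-2,0]
    - [0.7,-2,0]
    - [0.7,-2,0]
  turn: [0,0,0,0,0,0]

```text
clock: 15.17
position: [0.4738, 0.1988, 0.0468]
ee_rot: [0.988, 0.156, 0.006, 0.001]
ft_force: [-2.9, 4.7, -1.7]
grip_width: 0.189
```

```bash
python3 - <<'E'
from fit import *
p=cam('wrist','w13');o=manip.get_obs();print(o['clock'],o['position'],o['ft_force'],o['grip_width'])
a=p['frame'][120:300,200:460,::-1];cv2.imwrite('pics/c13.png',cv2.resize(a,None,fx=3,fy=3,interpolation=2))
E
```

```text
15.2167 [0.4738 0.1989 0.0468] [-2.225   5.2117 -0.5316] 0.18828368823440167
```

View pics/c13.png

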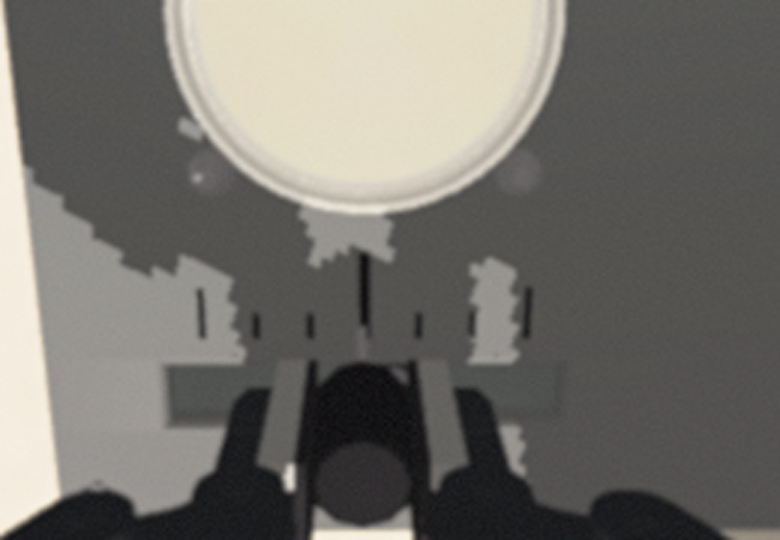

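```bash
python3 -c "
from workcell import manip
o=manip.get_obs();print(o['clock'],o['position'],o['ft_force']);print(manip.hand_in())"
```

```text
15.2167 [0.47380814 0.19887553 0.04678102] [-2.22504206  5.21172611 -0.53158252]
the job is handed in; nothing more can be done
None
```

I laid the clear petri dish flat over the light box's window, between the four pins, and let it go with the shutter still closed. I then gripped the knob, slid the shutter to half open and handed the job in while still holding it, at 15.2 s on the clock.

- **Shutter:** in the last wrist picture the pointer lies on the long mark, about 0.3 mm short of it. The force along the slide was about 5 N, close to the 5.6 N expected at half open.
- **Dish:** after release it measured about 1 mm from the window centre, and the last picture shows it still between the pins. I did not check its light and dark halves directly.
- **Failed first grasp:** the fingertips were too high, closed on top of the dish and pressed on it with about 43 N. I lifted off, reopened and went lower. The dish had not moved, and the second grasp held. The tool was left tilted by about half a degree, and the dish was carried that way.
- **Other things on the bench:** I did not touch them. I did not take a final overview picture to confirm they had not moved.

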